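# Click the stock wheel round to five

## Robot

A 7-joint arm with a two-finger parallel gripper is mounted at the origin on the work surface. World frame = base frame: x ahead of the robot, y to its left, z up, the work surface at z = 0. Lengths are in mm, angles in rad, forces in N, time in s.
With the tool pointing down it reaches from about 350 to 900 mm from the base axis. Payload 7.2 kg.
Tool frame: the origin (TCP) lies at the very end of the fingers, on their centre line; the grasp point (between the pads) lies 19 mm behind it; z points along the fingers, y is the direction in which the jaws open and shut (so a half turn about z gives the same grasp; the last joint's range is limited). The gripper opens to 88 mm and grips with 3 to 60 N. Pads are 20 mm wide; open, the fingers measure 115 mm over their backs; the gripper's body (75 mm by 178 mm) begins 61 mm behind the grasp point.
Start: joints at [-1.274, 0.411, -0.013, 1.596, 0.006, 1.134, -0.082], TCP at [222.986, 583.872, 222.653] pointing down, gripper open.
Joint ranges: [-2.95, 2.95], [-0.29, 1.99], [-1.47, 1.44], [0.14, 2.54], [-1.03, 4.17], [0.13, 1.85], [-2.86, 2.86]. Speed limits (rad/s): [2.39, 2.39, 3.01, 3.01, 3.14, 3.14, 3.14].

## Interface

Orientations are given as a rotation vector (axis times angle).
In Python, from plant import get_obs, capture, sign_off gives the robot as it stands.
- The arm moves only by the shell command python3 -m creep 'ROWS' [FORCE]. ROWS is JSON, a list of rows, each a list of 5 numbers: the shift along the tool's x, y, z as a fraction of full scale, then the turn about the tool's z as a fraction of full scale, then the gripper command: -1 is shut, 1 is fully open, values between are in proportion. In form: [[dx, dy, dz, turn, fingers], ...]. A call has 1 to 20 rows; each row is the pose to reach, as a shift and turn from the pose measured when the call began, along the tool's axes at that moment; what a row does not reach only later rows make up. Full scale, the value 1, is 1 m for a shift and 120 degrees for a turn. A row lasts 1/12 s, in which the tool goes at most 41.7 mm and 7.16 degrees, less where a joint would pass 70% of its speed; a pose out of reach is approached as far as the arm can. A call with a number of a shift or a turn outside -1 to 1 is refused whole. A call with a gripper value outside its range is refused whole. The fingers move at their own pace and stop on an object; FORCE is the grip in N (left out, the last holds). Time passes only in rows, so rows that repeat a pose let the fingers close. It gives the time, the measured TCP pose, the force and the opening at its end, in the units of the state.
- get_obs(): the state, without advancing time (a new reading comes with each control period).
- capture(name): name is "side" or "top"; returns a dict with "frame" (480x640x3 uint8, blue, green, red), "K" (3x3 intrinsics, pixels), "xyz" and "orientation" of the camera in the world. Camera axes: x right, y down, z forward; pixel columns grow to the right and rows downward; lengths in mm; the calibration is good to about 2 mm. A picture is of the moment at which its call begins. There is no depth.
- sign_off(): hands the job in, once; it reports no verdict.
The state is a dict: "t": time; "joint_positions": joint angles; "qvel": joint speeds; "effort": joint torques, N m; "tcp_pos": TCP position; "ee_rot": TCP orientation; "force": force on the tool from outside, world axes, zero at the start; "ft_torque": the same for the moment, N m; "finger_gap": finger opening in mm.
Only numpy, scipy, OpenCV 4.12 (cv2) and the standard library are available. Lean on these libraries where they do the work, as an engineer would, in place of code of your own. Each camera call takes 0.05 s, during which the arm holds its last target.

## Task

There are now five cartons on the storeroom shelf: with a fingertip, gently flick the edge of the stock counter's black star wheel clockwise (seen from above), as many clicks as it takes, until its raised rib points at the group of five studs and rests in that click, without ever running past it. Do not lift the counter or drag or turn it about on the table, leave the carton, tin and jar beside it where they stand, and finish clear of everything.

Things in the scene. Friction and masses are not known exactly. Their poses are not given: they have to be found in the camera images.
- counter: the stock counter: a round green-painted metal base, 164 mm in diameter, 14 mm thick, about 1.7 kg, standing loose on the table, carrying the star wheel. Origin at the centre of its underside, z up along the wheel's axle. On its rim: no stud in the +x direction, then, clockwise seen from above in steps of 45 degrees, groups of 1 to 7 low steel studs (n studs at the angle -n*45 degrees from x)
- wheel (a joint): angle of the star wheel in the base (rad), growing clockwise seen from above; n*0.785 when its rib points at the n studs, so 3.927 at five. It starts at one, two or three. A spring detent holds it at each multiple of 0.785 and snaps it to the next, without overshoot, once pushed more than half way (0.39); pushing takes 1.5 to 2 N at the star's points. Stops at -0.15 and 5.65
- wheel_centre (a point): point on the wheel's axle, 32 mm above the table, half-way up the star's points. The black wheel is a disc of 64 mm diameter, 24 to 40 mm above the table, with eight radial points every 45 degrees (one under the rib), 7 mm wide, round ends 51.5 mm from the axle, 25 to 39 mm above the table. The gaps are 32 mm wide at the ends; a fingertip can come down in them to 18 mm above the table
- rib_tip (a point): outer end of the raised aluminium rib (6 mm wide, 5 mm high, its top 44 mm above the table) that runs along the top of the wheel from the axle to one of the eight points; this point lies 48 mm from the axle, 42 mm above the table
- five_mark (a point): middle of the group of five studs on the base, 70 mm from the axle, 15 mm above the table. The studs of all groups are 2 mm high and stand 53 to 78 mm from the axle
- carton: a standing white and green food carton, 50 x 85 x 165 mm high, loose, to be left alone. Origin at the centre of its underside
- tin: a standing food tin, 74 mm in diameter, 110 mm high, loose, to be left alone. Origin at the centre of its underside
- jar: a standing closed jar, 70 mm in diameter, 105 mm high, loose, to be left alone. Origin at the centre of its underside
There are look-alikes about, which are no part of the job. There is more than one size of the counter; the one meant has the size given above.

How it is judged:
By the outcome, as a careful person would: the job done as asked, in the order asked, and still so for the second after the job is handed in, with the robot touching nothing.
It also fails if it takes over 64 s, if anything falls off the work surface, if the arm or the gripper's body presses on something with over 40 N, if the wrist force passes 120 N, or if a joint passes its speed limit or range.

## Working session

There is one attempt and no reset: what is moved stays moved. The work goes in short steps, Python scripts to look and compute and a shell command to move; the robot and the scene stay as the last step left them, time stands still between calls to the robot, and variables do not carry over. Pictures are saved under pics/ and viewed, and the job is handed in when it is done.

```bash
mkdir -p pics; ls
python3 - <<'E'
from plant import *
import cv2
o=get_obs();print({k:o[k] for k in('t','tcp_pos','ee_rot','force','finger_gap')})
for n in('side','top'):
    c=capture(n);cv2.imwrite(f'pics/{n}0.png',c['frame']);print(n,c['K'],c['xyz'],c['orientation'])
E
```

```text
pics
{'t': 0.0, 'tcp_pos': array([222.83178485, 583.40346191, 221.84481643]), 'ee_rot': array([-5.69837318e-01, -3.08929478e+00,  2.39221244e-03]), 'force': array([ 0.83238271, -0.26043936,  0.37307655]), 'finger_gap': 87.80488091865708}
side [[496.36648852   0.         325.1717795 ]
 [  0.         496.36648852 247.48091174]
 [  0.           0.           1.        ]] [ 502.21716222 -633.58363887  668.0018296 ] [-2.28360917  0.16000103 -0.04747599]
top [[512.6904531    0.         322.93902592]
 [  0.         512.6904531  238.60689197]
 [  0.           0.           1.        ]] [489.92026139  29.18983231 900.48648533] [-2.18290595  2.15653369 -0.05776249]
```

View pics/side0.png

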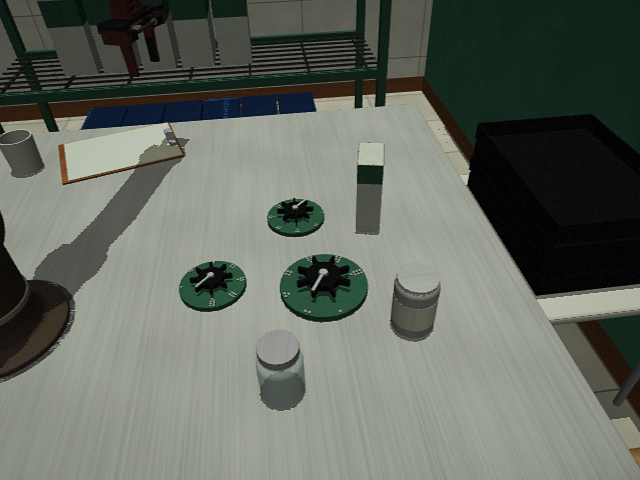

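View pics/top0.png

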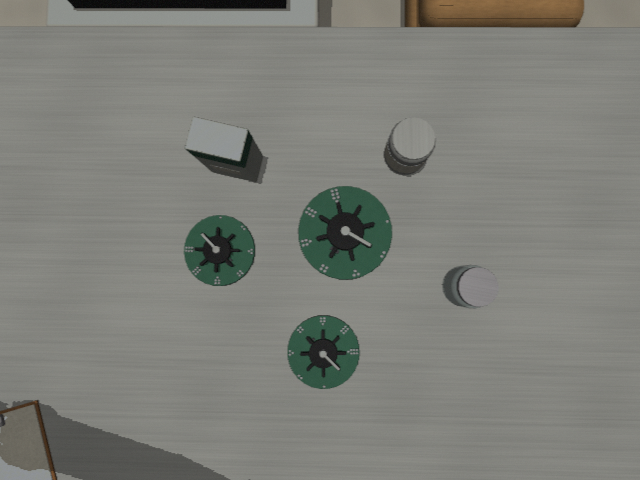

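Three counters appear in the top view, at (345,232), (219,250) and (323,352). The one at (345,232) is about 94 px across, roughly 165 mm, so it fits. The other two are about 72 px (~125 mm). I'll confirm with an enlarged crop.

```bash
cat > h.py <<'E'
import numpy as np,cv2
from scipy.spatial.transform import Rotation as R
def ray(c,u,v,z):
    d=R.from_rotvec(c['orientation']).as_matrix()@np.linalg.inv(c['K'])@[u,v,1]
    o=np.array(c['xyz']);return o+d*(z-o[2])/d[2]
def proj(c,p):
    q=R.from_rotvec(c['orientation']).as_matrix().T@(np.array(p,float)-c['xyz']);q=c['K']@q;return q[:2]/q[2]
def tri(obs):
    A=np.zeros((3,3));b=np.zeros(3)
    for c,u,v in obs:
        d=ray(c,u,v,0)-c['xyz'];d/=np.linalg.norm(d);M=np.eye(3)-np.outer(d,d);A+=M;b+=M@c['xyz']
    return np.linalg.solve(A,b)
E
python3 - <<'E'
from plant import *
from h import *
t=capture('top');s=capture('side')
import pickle;pickle.dump((t,s),open('c0.pkl','wb'))
a=cv2.resize(t['frame'][180:285,290:400],None,fx=5,fy=5,interpolation=cv2.INTER_CUBIC)
cv2.imwrite('pics/crop_t.png',a)
b=cv2.resize(s['frame'][245:330,270:380],None,fx=6,fy=6,interpolation=cv2.INTER_CUBIC)
cv2.imwrite('pics/crop_s.png',b)
# green ellipse fits
for c,n in((t,'top'),(s,'side')):
    f=c['frame'].astype(int);m=((f[...,1]-f[...,2]>20)&(f[...,1]-f[...,0]>5)).astype(np.uint8)
    cs,_=cv2.findContours(m,cv2.RETR_EXTERNAL,cv2.CHAIN_APPROX_NONE)
    for k in cs:
        if cv2.contourArea(k)>1000: print(n,cv2.fitEllipse(cv2.convexHull(k)))
E
```

```text
top ((323.0218811035156, 351.9028015136719), (71.31245422363281, 72.76596069335938), 174.27452087402344)
top ((218.92901611328125, 250.0787811279297), (69.45072937011719, 70.53008270263672), 39.9901237487793)
top ((344.7130126953125, 232.34765625), (92.73924255371094, 92.83493041992188), 51.16786193847656)
side ((211.728515625, 284.2927551269531), (45.775108337402344, 67.72125244140625), 75.5085220336914)
side ((323.3673095703125, 285.2739562988281), (62.92594909667969, 87.60850524902344), 88.63214111328125)
```

View pics/crop_t.png

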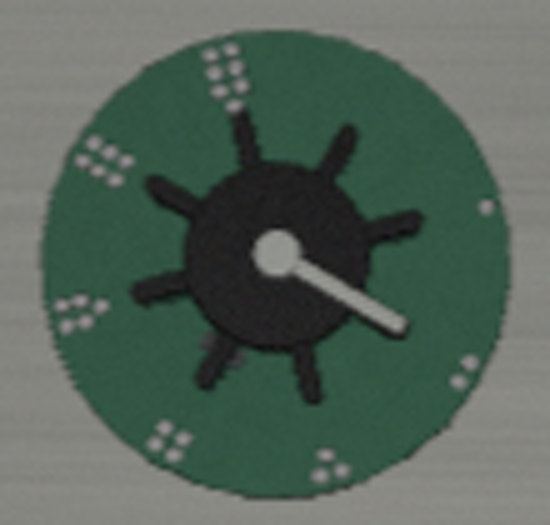

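View pics/crop_s.png

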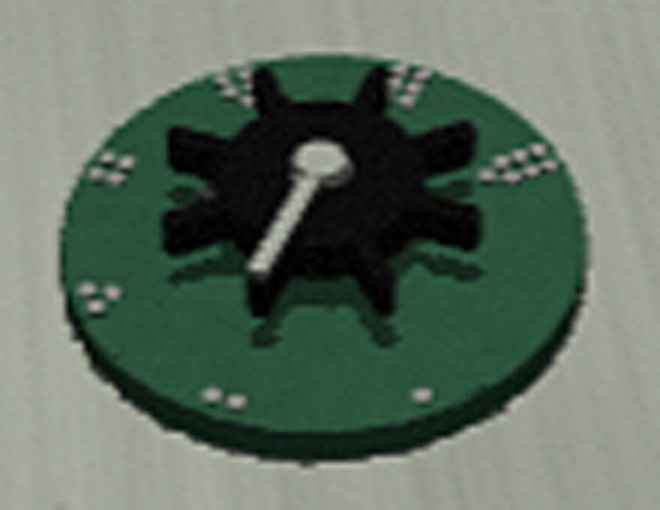

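The crop confirms it: the big counter's rib, running from (345,230) to (370,245) in the top view, points at the group of two. That means three clicks clockwise, past 3 and 4 to 5. The plan is to straddle the wheel with the open gripper, one fingertip in each of two opposite gaps, and turn about the axle. Next I'll measure the centre, the heights and the angles.

```bash
cat > m.py <<'E'
from plant import *
from h import *
import pickle
t,s=pickle.load(open('c0.pkl','rb'))
T=lambda x,y:(t,290+x/5,180+y/5)
S=lambda x,y:(s,270+x/6,245+y/6)
hub=tri([T(277,252),S(321,158)]);tip=tri([T(403,328),S(258,268)])
print('hub',hub,'tip',tip)
st={1:((486,207),(422,395)),2:((464,371),(224,397)),3:((330,467),(99,297)),4:((170,441),(112,166)),5:((80,313),None),6:((105,161),None),7:((226,77),(517,165))}
print('base ctr top-rim',ray(t,344.7+0,232.35,14))
for n,(a,b) in st.items():
    p=ray(*T(*a),15) ; print(n,p.round(1), 'tri',tri([T(*a),S(*b)]).round(1) if b else '', 'ang',np.degrees(np.arctan2(*(p-hub)[[1,0]])).round(1))
p=ray(*T(403,328),42);print('rib ang',np.degrees(np.arctan2(*(p-hub)[[1,0]])),np.linalg.norm((p-hub)[:2]))
for n,(x,y) in dict(p1=(415,220),p2=(348,133),p3=(240,110),p4=(153,184),p5=(137,293),p6=(206,383),p7=(312,398)).items():
    p=ray(*T(x,y),38);print(n,np.degrees(np.arctan2(*(p-hub)[[1,0]])).round(1),np.linalg.norm((p-hub)[:2]).round(1))
print('tin',tri([(t,412,139),(s,419,280)]),'jar',tri([(t,477,286),(s,279,348)]),'carton top',ray(t,219,142,165))
o=get_obs();M=R.from_rotvec(o['ee_rot']).as_matrix();print('tool',M.round(3),o['tcp_pos'],o['joint_positions'])
print('yaw of tool y',np.degrees(np.arctan2(M[1,1],M[0,1])))
E
python3 m.py
```

```text
hub [572.14671776  13.25338794  42.12999971] tip [547.5915351  -29.19237145  41.52672337]
base ctr top-rim [570.31285502  13.9334253   14.        ]
1 [590.1 -59.4  15. ] tri [591.6 -59.7  12.9] ang -76.1
2 [533.1 -52.   15. ] tri [534.4 -52.2  13.3] ang -120.9
3 [499.5  -6.2  15. ] tri [501.   -6.3  12.7] ang -165.0
4 [507.7  49.   15. ] tri [509.2  49.1  13.6] ang 151.0
5 [551.7  80.8  15. ] tri  ang 106.9
6 [604.8  72.9  15. ] tri  ang 61.3
7 [634.7  31.1  15. ] tri [636.2  31.1  12.8] ang 15.9
rib ang -121.6940733358357 49.82184396129929
p1 -77.1 47.7
p2 -30.6 46.5
p3 15.2 49.3
p4 62.4 47.5
p5 107.8 49.4
p6 152.7 50.9
p7 -166.2 51.3
tin [714.11498826 -89.88883432 100.04248892] jar [ 482.86335311 -190.1588128    97.57576897] carton top [687.78811237 202.24670593 165.        ]
tool [[-0.934  0.357 -0.   ]
 [ 0.357  0.934 -0.001]
 [-0.    -0.001 -1.   ]] [222.91247317 583.57065036 222.12743944] [-1.27418456  0.41160935 -0.01271454  1.59670864  0.00564481  1.13429374
 -0.08217779]
yaw of tool y 69.10162755143449
```

The wheel centre comes out at about (571,12), measured hub height 42 mm. The studs and points all agree on a phase of about −29.4°, so the gaps lie at −6.9°+45k. I'll start with the finger line at 83.1°, which is a turn of −14°, and go above the wheel first.

```bash
python3 -m creep '[[-0.03,-0.025,0,0,1],[-0.06,-0.05,0,-0.03,1],[-0.09,-0.07,0,-0.06,1],[-0.12,-0.093,0,-0.09,1],[-0.15,-0.116,0,-0.117,1],[-0.18,-0.139,0,-0.117,1],[-0.21,-0.162,0,-0.117,1],[-0.24,-0.186,0,-0.117,1],[-0.27,-0.209,0,-0.117,1],[-0.3,-0.232,0,-0.117,1],[-0.33,-0.255,0,-0.117,1],[-0.36,-0.278,0,-0.117,1],[-0.39,-0.302,0,-0.117,1],[-0.42,-0.325,0,-0.117,1],[-0.45,-0.348,0,-0.117,1],[-0.48,-0.371,0,-0.117,1],[-0.505,-0.391,0,-0.117,1],[-0.529,-0.409,0,-0.117,1],[-0.529,-0.409,0,-0.117,1],[-0.529,-0.409,0,-0.117,1]]'
cat > st.py <<'E'
from plant import *
from h import *
import sys
tgt=np.array([571,12.3]);o=get_obs();M=R.from_rotvec(o['ee_rot']).as_matrix()
d=np.array([*(tgt-o['tcp_pos'][:2]),0])
yaw=np.degrees(np.arctan2(M[1,1],M[0,1]))
print('t',o['t'],o['tcp_pos'].round(1),'yaw',yaw.round(2),'tilt',M[:,2].round(4),'q',np.round(o['joint_positions'],3),'F',o['force'].round(2),'gap',o['finger_gap'])
print('tool d (mm)',(M.T@d).round(1))
if len(sys.argv)>1:
    t=capture('top');s=capture('side')
    cv2.imwrite(f'pics/{sys.argv[1]}.png',np.hstack([cv2.resize(t['frame'][160:300,270:420],(400,373),interpolation=cv2.INTER_CUBIC),cv2.resize(s['frame'][205:345,250:400],(400,373),interpolation=cv2.INTER_CUBIC)]))
E
python3 st.py a1
```

```text
t: 1.87
tcp_pos: [571.4, 10.9, 222.2]
ee_rot: [-0.193, -3.135, 0.003]
force: [-0.5, 0.9, -0.5]
finger_gap: 87.8
t 1.8667 [571.4  10.9 222.2] yaw 82.94 tilt [-8.0e-04 -1.6e-03 -1.0e+00] q [-0.331  0.324  0.29   1.745 -0.101  1.088  1.439] F [-0.5   0.89 -0.54] gap 87.80668575159733
tool d (mm) [ 0.6  1.3 -0. ]
```

View pics/a1.png

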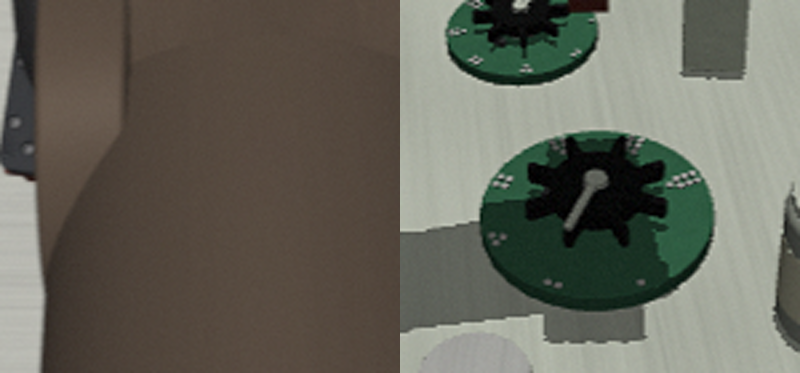

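The arm hides the top view, but the side view is free: the rib is still at two studs. I'll correct by 1 mm and descend to z=60 for a check.

```bash
python3 -m creep '[[0.0,0.001,0.03,0,1],[0,0.001,0.06,0,1],[0,0.001,0.09,0,1],[0,0.001,0.12,0,1],[0,0.001,0.15,0,1],[0,0.001,0.162,0,1],[0,0.001,0.162,0,1],[0,0.001,0.162,0,1]]'
python3 st.py a2
```

```text
t: 2.63
tcp_pos: [570.6, 15.6, 60.7]
ee_rot: [-0.185, -3.134, 0.0]
force: [1.2, 0.7, 0.2]
finger_gap: 87.6
t 2.6333 [570.6  15.6  60.7] yaw 83.25 tilt [-1.7e-03 -1.0e-04 -1.0e+00] q [-0.293  0.517  0.241  1.893 -0.173  0.754  1.497] F [1.25 0.71 0.17] gap 87.64323767830307
tool d (mm) [-0.8 -3.2 -0. ]
```

View pics/a2.png

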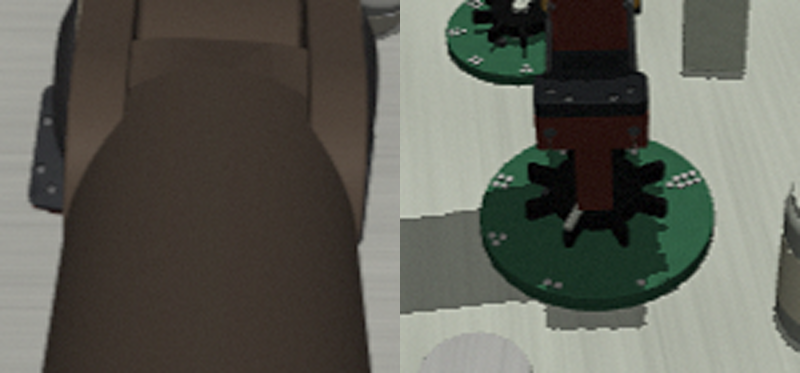

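```bash
python3 -m creep '[[0,-0.003,0,0,1],[0,-0.003,0,0,1],[0,-0.003,0,0,1],[0,-0.003,0,0,1]]'
python3 st.py; python3 -m creep '[[0,0,0,0,1],[0,0,0,0,1]]'; python3 st.py
python3 - <<'E'
from plant import *
from h import *
s=capture('side');cv2.imwrite('pics/a3.png',cv2.resize(s['frame'][215:315,255:385],(780,600),interpolation=cv2.INTER_CUBIC))
E
```

```text
t: 3.07
tcp_pos: [571.8, 12.1, 62.8]
ee_rot: [0.186, 3.133, 0.001]
force: [0.3, -0.4, -0.6]
finger_gap: 88.0
t 3.0667 [571.8  12.1  62.8] yaw 83.19 tilt [ 2.6e-03  4.0e-04 -1.0e+00] q [-0.288  0.513  0.242  1.893 -0.173  0.753  1.502] F [ 0.31 -0.43 -0.63] gap 87.95186902428772
tool d (mm) [ 0.8  0.1 -0. ]
t: 3.23
tcp_pos: [572.0, 12.1, 63.1]
ee_rot: [0.186, 3.133, 0.001]
force: [1.7, 0.2, 0.3]
finger_gap: 87.8
t 3.2333 [572.   12.1  63.1] yaw 83.19 tilt [ 3.1e-03  5.0e-04 -1.0e+00] q [-0.288  0.513  0.242  1.892 -0.173  0.754  1.502] F [1.69 0.19 0.32] gap 87.76552095083707
tool d (mm) [ 1.  0. -0.]
```

View pics/a3.png

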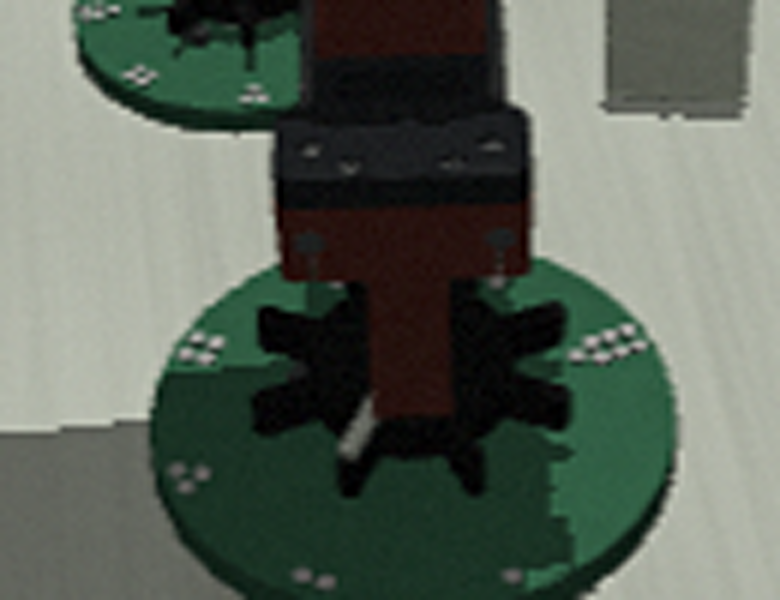

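Run:
```python
from h import *
import pickle
t,s=pickle.load(open('c0.pkl','rb'))
a=np.radians(83.2-180);c=np.array([572,12.1])
P=lambda r,z:proj(s,[*(c+r*np.array([np.cos(a),np.sin(a)])),z])
print('pred back-bottom px',P(57.5,63),'inner',P(44,63),'observed',323.7,284.2)
print('at 27',P(57.5,27), 'crop',(P(57.5,27)-[255,215])*6)
# points ends at front from crop: (353,492)?,(467,490) bottom ends z25 r51.5
for k in (-120,-75):
  for z in (25,39):
    q=np.radians(k+.6);p=proj(s,[571+51.5*np.cos(q),12.3+51.5*np.sin(q),z]);print(k,z,(p-[255,215])*6)
print('hub',(proj(s,[571,12.3,42])-[255,215])*6)
```

```text
pred back-bottom px [322.97472768 286.52493663] inner [322.89958843 280.89905687] observed 323.7 284.2
at 27 [323.41140787 300.96844556] crop [410.46844722 515.81067338]
-120 25 [339.56896429 496.80679699]
-120 39 [337.82456322 463.81260208]
-75 25 [473.49067728 494.02695101]
-75 39 [473.16850023 460.99779487]
hub [404.13773588 341.43635862]
```

The finger (predicted crop column 410) lines up between the two front points, whose mean column is 409. Descending into the gaps to z≈28.

```bash
python3 -m creep '[[0,0,0.01,0,1],[0,0,0.02,0,1],[0,0,0.03,0,1],[0,0,0.035,0,1],[0,0,0.035,0,1],[0,0,0.035,0,1]]'
python3 st.py a4
```

```text
t: 3.78
tcp_pos: [571.5, 12.0, 27.1]
ee_rot: [0.187, 3.135, 0.0]
force: [-0.5, 0.8, -0.4]
finger_gap: 87.7
t 3.7833 [571.5  12.   27.1] yaw 83.19 tilt [ 1.3e-03  2.0e-04 -1.0e+00] q [-0.274  0.567  0.225  1.91  -0.191  0.684  1.517] F [-0.49  0.77 -0.38] gap 87.66422081059517
tool d (mm) [ 0.6  0.2 -0. ]
```

View pics/a4.png

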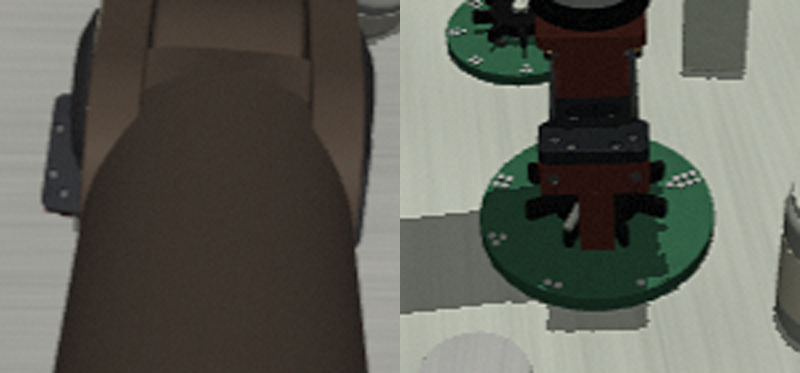

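The finger is down in the gap beside the rib with no contact force. Turning 45° clockwise for the first click.

```bash
python3 -m creep '[[0,0,0,0.025,1],[0,0,0,0.05,1],[0,0,0,0.075,1],[0,0,0,0.1,1],[0,0,0,0.125,1],[0,0,0,0.15,1],[0,0,0,0.175,1],[0,0,0,0.2,1],[0,0,0,0.225,1],[0,0,0,0.25,1],[0,0,0,0.275,1],[0,0,0,0.3,1],[0,0,0,0.325,1],[0,0,0,0.35,1],[0,0,0,0.375,1],[0,0,0,0.375,1],[0,0,0,0.375,1]]'
python3 st.py a5
```

```text
t: 5.3
tcp_pos: [572.5, 12.2, 28.4]
ee_rot: [1.369, 2.824, 0.003]
force: [0.1, -0.8, -0.1]
finger_gap: 88.2
t 5.3 [572.5  12.2  28.4] yaw 38.29 tilt [ 3.8e-03  5.0e-04 -1.0e+00] q [-0.428  0.592  0.436  1.92  -0.372  0.705  0.897] F [ 0.07 -0.84 -0.14] gap 88.17215528953251
tool d (mm) [ 1.  -1.1 -0. ]
```

View pics/a5.png

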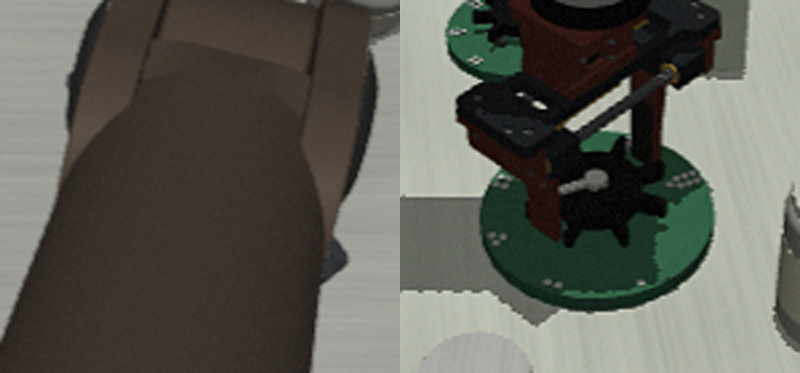

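The rib has moved one click, to three, and the base hasn't moved. Next click.

```bash
python3 -m creep '[[0,0,0,0.025,1],[0,0,0,0.05,1],[0,0,0,0.075,1],[0,0,0,0.1,1],[0,0,0,0.125,1],[0,0,0,0.15,1],[0,0,0,0.175,1],[0,0,0,0.2,1],[0,0,0,0.225,1],[0,0,0,0.25,1],[0,0,0,0.275,1],[0,0,0,0.3,1],[0,0,0,0.325,1],[0,0,0,0.35,1],[0,0,0,0.375,1],[0,0,0,0.375,1],[0,0,0,0.375,1]]'
python3 st.py a6
```

```text
t: 6.82
tcp_pos: [572.4, 12.3, 28.3]
ee_rot: [2.344, 2.089, 0.005]
force: [-0.9, 1.0, 0.0]
finger_gap: 87.6
t 6.8167 [572.4  12.3  28.3] yaw -6.57 tilt [ 3.4e-03  5.0e-04 -1.0e+00] q [-0.571  0.643  0.643  1.929 -0.557  0.75   0.281] F [-0.87  0.95  0.01] gap 87.61575952236453
tool d (mm) [-0.1 -1.4 -0. ]
```

View pics/a6.png

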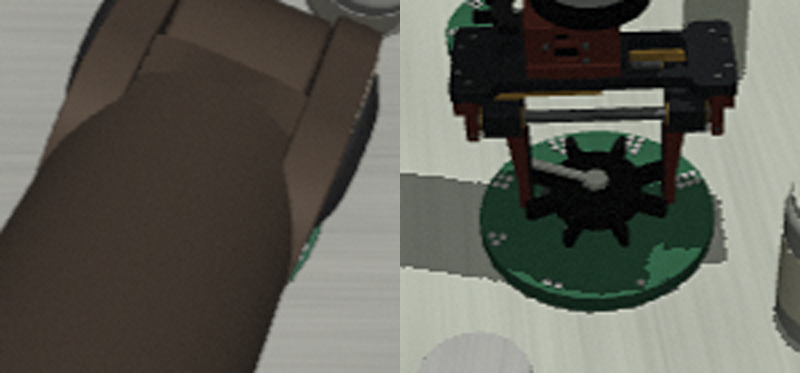

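The rib is now at four. Last click, turned more slowly and stopping with the finger centred.

```bash
python3 -m creep '[[0,0,0,0.02,1],[0,0,0,0.04,1],[0,0,0,0.06,1],[0,0,0,0.08,1],[0,0,0,0.1,1],[0,0,0,0.12,1],[0,0,0,0.14,1],[0,0,0,0.16,1],[0,0,0,0.18,1],[0,0,0,0.2,1],[0,0,0,0.22,1],[0,0,0,0.24,1],[0,0,0,0.26,1],[0,0,0,0.28,1],[0,0,0,0.3,1],[0,0,0,0.32,1],[0,0,0,0.345,1],[0,0,0,0.37,1],[0,0,0,0.37,1],[0,0,0,0.37,1]]'
python3 st.py a7
```

```text
t: 8.58
tcp_pos: [572.4, 12.2, 28.3]
ee_rot: [2.959, 1.052, 0.005]
force: [0.3, 0.0, 0.6]
finger_gap: 87.9
t 8.5833 [572.4  12.2  28.3] yaw -50.85 tilt [ 3.4e-03  5.0e-04 -1.0e+00] q [-0.695  0.719  0.841  1.936 -0.735  0.821 -0.334] F [0.28 0.04 0.56] gap 87.93424859607461
tool d (mm) [-1. -1. -0.]
```

View pics/a7.png

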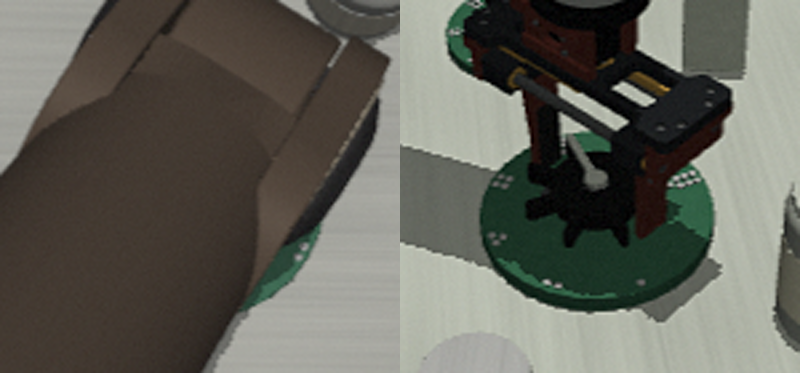

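The rib points at five and no force reads on the tool. Lifting straight up.

```bash
python3 -m creep '[[0,0,-0.005,0,1],[0,0,-0.01,0,1],[0,0,-0.02,0,1],[0,0,-0.035,0,1],[0,0,-0.06,0,1],[0,0,-0.09,0,1],[0,0,-0.12,0,1],[0,0,-0.15,0,1],[0,0,-0.18,0,1],[0,0,-0.21,0,1],[0,0,-0.21,0,1]]'
python3 st.py a8
```

```text
t: 9.6
tcp_pos: [574.1, 10.7, 245.0]
ee_rot: [2.959, 1.05, 0.018]
force: [1.0, 0.5, 0.6]
finger_gap: 87.5
t 9.6 [574.1  10.7 245. ] yaw -50.94 tilt [ 0.0118  0.002  -0.9999] q [-0.887  0.47   1.105  1.752 -0.455  1.191 -0.544] F [1.01 0.47 0.63] gap 87.45936877003807
tool d (mm) [-1.4 -3.2 -0. ]
```

View pics/a8.png

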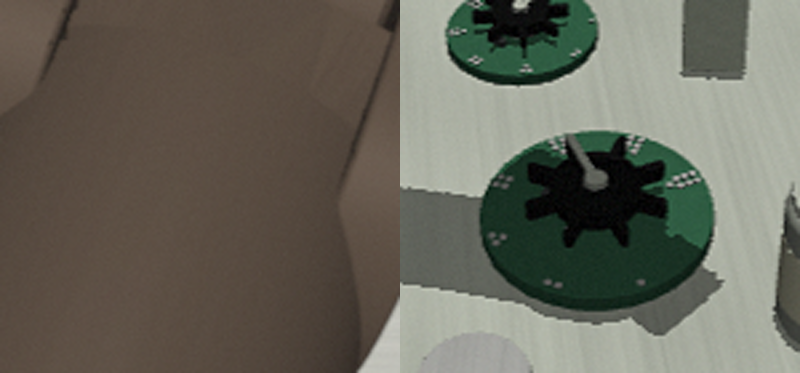

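The rib is in line with the five-stud group. I'll move aside at height to check from the top.

```bash
python3 -m creep '[[0.01,-0.03,0,-0.04,1],[0.02,-0.06,0,-0.08,1],[0.03,-0.09,0,-0.12,1],[0.035,-0.12,0,-0.16,1],[0.04,-0.15,0,-0.2,1],[0.05,-0.18,0,-0.24,1],[0.06,-0.21,0,-0.28,1],[0.07,-0.24,0,-0.32,1],[0.075,-0.27,0,-0.36,1],[0.08,-0.3,0,-0.4,1],[0.09,-0.33,0,-0.44,1],[0.1,-0.35,0,-0.48,1],[0.104,-0.366,0,-0.5,1],[0.104,-0.366,0,-0.5,1],[0.104,-0.366,0,-0.5,1]]'
python3 - <<'E'
from plant import *
from h import *
t=capture('top');s=capture('side')
cv2.imwrite('pics/f_top.png',t['frame']);cv2.imwrite('pics/f_crop.png',cv2.resize(t['frame'][180:285,290:400],None,fx=5,fy=5,interpolation=cv2.INTER_CUBIC))
cv2.imwrite('pics/f_side.png',s['frame'])
o=get_obs();print(o['t'],o['force'],o['tcp_pos'])
E
```

```text
t: 10.95
tcp_pos: [421.5, 360.9, 239.5]
ee_rot: [2.036, 2.387, 0.007]
force: [0.3, -0.2, -0.8]
finger_gap: 87.7
11.05 [ 1.29663301 -0.31566944 -0.32948864] [422.57186469 359.49623333 239.96131869]
```

View pics/f_top.png

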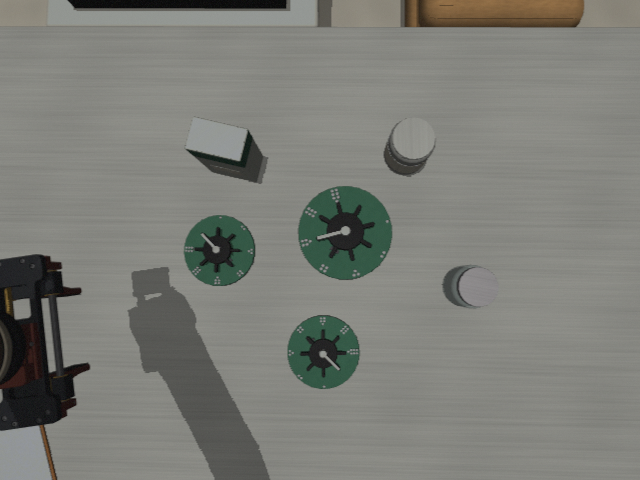

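View pics/f_crop.png

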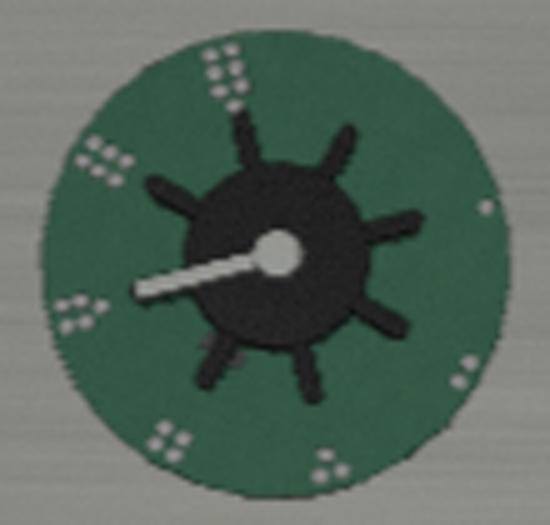

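The final top view shows the rib from (345,230) to (318,237), pointing at the five studs. The star's points sit exactly where they were in the first picture, so the wheel is in its click. The base, carton, tin and jar haven't moved.

```bash
python3 -c "
from plant import *
print(sign_off())"
```

```text
the job is handed in; nothing more can be done
None
```

The stock counter's rib now points at the five studs and rests in that click, and the job is handed in. It took 11 s of the 64 s allowed.

- **What I did:** I picked the 164 mm counter, the only one measuring about 165 mm across; its rib started at two. I lowered the open gripper with one fingertip in each of two opposite gaps. I then turned it clockwise about the axle, three clicks in 45° steps, with a picture after each. Last, I lifted straight up and moved clear.
- **Last checks:** The top view shows the rib at five, with the star's points where they were at the start. The base, carton, tin and jar look unmoved, and the arm is well clear. The force readings I took stayed within noise (about 2 N).
- **Disagreements:** Camera estimates of the wheel centre and TCP readings differed by 1–2 mm. One reading taken after the first descent was about 3 mm off in y, and I corrected it before entering the gaps. None of this affected the result.

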